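# Clamp a blind flange down with the bench F-clamp

## Task

Clamp the blind flange down where it lies: push the F-clamp's sliding jaw down its bar, close to the bar, until the pad meets the flange and the jaw tilts and bites on the bar, and only then turn the handle clockwise until the clamp is firmly tight, but not so hard that the pad marks the sealing face. Leave the clamp holding by itself, the flange where it was and the things around it undisturbed.

Things in the scene. Friction and masses are not known exactly. Their poses are not given: they have to be found in the camera images.
- clamp: The F-clamp's fixed part, bolted to the bench: an upright flat bar, 25 x 8 mm, top 155 mm up, on a fixed lower jaw. Origin: on the bench, middle of the bar's foot. x: level, from bar to screw, along the bar's 25 mm side; z up. A wooden board, 125 x 130 mm, top 36 mm up, centred at x = 115 mm, lies on two bearers; warped, it springs down 0 to 5.5 mm under 3 to 16 N, then beds hard.
- jaw (a joint): Height of the sliding jaw on the bar, m, growing upwards; at 0 its origin is 90 mm above the bench. Starts 0.016 to 0.032. Grey casting: collar round the bar (26 mm behind to 24 mm ahead of the bar's centre, 26 mm wide, from 28 mm below to 18 mm above the origin, flat top), then an arm, 20 mm wide, top level with the collar's, to a nut boss (30 mm across) on the screw axis 110 mm from the bar's centre.
- jaw_push (a point): On the flat top of the sliding jaw's arm, 30 mm from the bar's centre towards the screw: the place to push down. Axes: x along the arm to the screw, z up. The jaw stays where it is left. Pushed within 35 mm of the bar's centre it slides with some 8 to 16 N, best at 20 to 40 mm/s; pushed at the screw or handle it jams instead.
- jaw_tilt (a joint): Tilt of the sliding jaw, rad: about -0.046 hanging free (screw end low), +0.046 tilted over and biting (screw end high). Once the pad has met the work the push drops to a few N and the collar goes 10 mm farther (plus what the board gives) while the jaw tilts over; then it bites and the push rises steeply, 5 N or more a mm. A push of 20 to 25 N there sets it, so that it stays bitten when let go.
- screw (a joint): Screw angle, rad, growing as it is tightened (clockwise from above); 4 mm feed a turn; range -1 to 15, starts 0 to 1.2; stays where left. Free: 0.03 N m. Torque to hold the handle still after a turn: 0.1 N m per 13 N of clamping. 0.5 N m (65 N) is firmly tight, under 0.4 too loose, 0.62 marks the face. It takes 2 to 7 rad after the bite, differing by start; rubber lets it spring back 0.1 rad.
- handle_top (a point): Top end of the screw's round wooden handle, on the screw's axis, 110 mm from the bar's centre. The handle is 90 mm long, 28 mm in diameter from 12 to 72 mm below this point; 12 mm of thread shows below it. The jaw's top is 102 mm below this point, less the feed. It leans about 5 degrees while the jaw hangs and stands upright within 2 degrees once it has bitten; it wobbles 2 to 3 mm in its nut.
- pad_face (a point): Middle of the underside of the screw's round black rubber-faced pad, 30 mm across, 156 mm below the handle's top end. It presses on the flange; the jaw is first slid down until it does.
- flange_face (a point): Middle of the raised sealing face (64 mm across) on top of the loose blind flange, 54 mm above the bench. The flange is a stainless disc, 110 mm across, 18 mm thick with the face, four bolt holes, about 1 kg; it lies on the packing board under the pad. z is up.
- flange: The same blind flange; origin at the middle of its underside.
- valve: Steel ball valve with a green lever, 145 mm long with it, 59 mm high, on the bench near the clamp; origin under its body, lever towards its x. To be left alone.
- blank: Smaller plain steel disc, 80 mm across, 14 mm thick, on the bench near the clamp; origin at the middle of its underside. To be left alone.
- spanner: Steel spanner, 180 mm long along its x, 8 mm thick, on the bench near the clamp; origin at its middle. To be left alone.

How it is judged:
By the outcome, as a careful person would: the job done as asked, in the order asked, and still so for the second after the job is handed in, with the robot touching nothing.
It also fails if it takes over 64 s, if anything falls off the work surface, if the arm or the gripper's body presses on something with over 40 N, if the wrist force passes 120 N, or if a joint passes its speed limit or range.

## Robot

A 6-joint arm with a two-finger parallel gripper is mounted at the origin on the work surface. World frame = base frame: x ahead of the robot, y to its left, z up, the work surface at z = 0. Lengths are in mm, angles in rad, forces in N, time in s.
With the tool pointing down it reaches from about 375 to 925 mm from the base axis. Payload 5.7 kg.
Tool frame: the origin (TCP) lies on the centre line of the jaws, within the pads' length; the fingertips stand 25 mm ahead of it and the grasp point (between the pads) lies 6 mm ahead of it (ctrl.tcp_to_tips is the distance from the TCP to the fingertips, in mm); z points along the fingers, y is the direction in which the jaws open and shut (so a half turn about z gives the same grasp; the last joint's range is limited). The gripper opens to 85 mm and grips with 20 to 120 N. Pads are 22 mm wide; open, the fingers measure 114 mm over their backs; the gripper's body (76 mm by 85 mm) begins 54 mm behind the grasp point. The pads swing forward as they close: fully open they stand 13 mm farther back than shut.
Start: joints at [-1.393, 0.359, 1.51, -0, 1.272, -0.115], TCP at [173.166, -574.439, 256.267] pointing down, gripper open.
Joint ranges: [-2.97, 2.97], [-1.01, 2.36], [0.21, 2.38], [-0.96, 4.11], [0.2, 2.71], [-2.98, 2.98]. Speed limits (rad/s): [2.39, 2.39, 3.14, 3.14, 3.14, 3.14].

## Interface

Orientations are given as a rotation vector (axis times angle).
In Python, from bench import ctrl, viewer, models gives the robot as it stands.
- The arm moves only by the tool move_arm, never from a script. Its argument "rows" is a list of rows, each an object with "linear": the shift along the tool's x, y, z in units of 40 mm (1.0 is 40 mm), a list of three; "dr": the turn, a rotation vector about the tool's x, y, z in units of 5 degrees (1.0 is 5 degrees), a list of three; "hand": the finger opening in mm, from 0 to 85.4. A call has exactly 8 rows; each row is the pose to reach, as a shift and turn from the pose commanded when the call began, along the tool's axes at that moment; what a row does not reach only later rows make up. A row lasts 1/10 s, in which the tool goes at most 50 mm and 8.59 degrees, less where a joint would pass 70% of its speed; a pose out of reach is approached as far as the arm can. A call with a gripper value outside its range is refused whole. The fingers move at their own pace and stop on an object; "grip_force" is the grip in N (left out, the last holds). Time passes only in rows, so rows that repeat a pose let the fingers close, or fill a call up. It gives the time, the measured TCP pose, the force and the opening at its end, in the units of the state.
- ctrl.observe(): the state, without advancing time (a new reading comes with each control period).
- viewer.snapshot(name): name is "scene" or "top" or "wrist"; returns (picture, depth): 384x512x3 uint8, red, green, blue; 384x512 float32, mm along the optical axis (not along the pixel's ray), 0 where there is no reading.
- viewer.camera_params(name): a dict with "fx", "fy", "cx", "cy" (pixels), "dist_coeffs" ([k1, k2, p1, p2, k3] as OpenCV has them; the pictures are not rectified), "R" (3x3) and "t" (3): a world point X has camera coordinates R X + t; the wrist camera has in their place "hand_eye" (4x4, takes a point from camera to tool coordinates, whose origin is the TCP and whose axes are the flange's). Camera axes: x right, y down, z forward; pixel columns grow to the right and rows downward; lengths in mm; the calibration is good to about 2 mm. A picture is of the moment at which its call begins: read the wrist's pose just before it. camera_params takes no time and is no camera call.
- ctrl.close_job(): hands the job in, once; it reports no verdict.
Trained networks look in the newest picture that a camera, given by its name, has taken for a name from the list of things; names that differ only in an ending like _2 or _b are one class to them, and where a whole thing is asked for, a point or a joint stands for the part that bears it (a point fixed in the world has none). Each returns a list of dicts, best first, with "confidence" (0 to 1); they miss things now and then, are a little off and sometimes report something else, mostly with a low value. They report only what shows in the picture. A call takes as long as a camera call.
- models.cut_out(target, camera): "pixels" (384x512 bool, what is visible of it) and "extent" ([left, top, right, bottom] in pixels, round what is visible of it).
The state is a dict: "time": time; "qpos": joint angles; "dq": joint speeds; "joint_efforts": joint torques, N m; "tcp_pos": TCP position; "eef_rot": TCP orientation; "force": force on the tool from outside, world axes, zero at the start; "moment": the same for the moment, N m; "grip_width": opening from 0.0 (shut) to 1.0 (fully open).
Only numpy, scipy, OpenCV 4.12 (cv2) and the standard library are available. Lean on these libraries where they do the work, as an engineer would, in place of code of your own. Each camera call takes 0.05 s, during which the arm holds its last target. There are 200 camera calls.

## Working session

There is one attempt and no reset: what is moved stays moved. The work goes in short steps, Python scripts to look and compute and a tool call to move; the robot and the scene stay as the last step left them, time stands still between calls to the robot, and variables do not carry over. Pictures are saved under pics/ and viewed, about 8 in all and at most 12, crops included, and the job is handed in when it is done.

Besides the shell and the picture viewer there is one more tool, called after "Call:" by a JSON object that holds its "api" and its "payload". move_arm: Moves the arm, as the interface text tells. Its arguments: {"type":"object","properties":{"rows":{"type":"array"},"grip_force":{"type":"number"}},"required":["rows"]}

```bash
mkdir -p pics; ls; python3 - <<'E'
from bench import ctrl, viewer, models
import cv2, numpy as np
o=ctrl.observe(); print(o)
for c in ("scene","top"):
    p,d=viewer.snapshot(c); cv2.imwrite(f"pics/{c}0.png",p[:,:,::-1]); np.save(f"pics/{c}0.npy",d)
    print(c,viewer.camera_params(c))
    for n in ("clamp","jaw","handle_top","flange","valve"):
        r=models.cut_out(n,c)
        print(n,[(round(x["confidence"],2),x["extent"]) for x in r[:2]])
        if r: np.save(f"pics/{c}0_{n}.npy",r[0]["pixels"])
print(viewer.camera_params("wrist"), ctrl.tcp_to_tips)
a=cv2.imread("pics/scene0.png");b=cv2.imread("pics/top0.png")
cv2.imwrite("pics/both0.png",cv2.resize(np.vstack([a,b]),(450,600)) if 0 else np.hstack([a,b])[:, :])
E
```

```text
pics
{'time': 0.0, 'qpos': array([-1.39312385e+00,  3.59508921e-01,  1.51145253e+00,  2.52126092e-05,
        1.27250048e+00, -1.15114589e-01]), 'dq': array([-0.00208722, -0.00174504,  0.00040059,  0.00100798,  0.00059738,
        0.0007904 ]), 'joint_efforts': array([ 8.27804561e-04, -5.27612758e+01, -2.78614587e+01, -2.54472643e-04,
        1.30795033e-02,  7.26930729e-07]), 'tcp_pos': array([ 173.05086092, -573.83015008,  255.4435678 ]), 'eef_rot': array([-3.10614147e+00, -4.57983696e-01,  5.39700650e-05]), 'force': array([-0.27468756,  0.10470709,  0.04528599]), 'moment': array([0.00935769, 0.02158779, 0.02603473]), 'grip_width': 1.0047013626920869}
scene {'fx': 420.2897170884355, 'fy': 420.2897170884355, 'cx': 258.08754916587816, 'cy': 194.4462611439055, 'dist_coeffs': array([0.03319673, 0.        , 0.        , 0.        , 0.        ]), 'R': array([[-0.78737089,  0.61634432, -0.01291364],
       [ 0.55193901,  0.69545367, -0.46011686],
       [-0.27460957, -0.36941017, -0.88776445]]), 't': array([ 452.74520927, -227.26759853, 1035.69654766])}
clamp [(0.63, [236.4, 145.4, 343.2, 
[... 746 characters left out ...]
216.9, 237.3, 229.2]), (0.3, [219.9, 200.9, 296.5, 232.3])]
flange [(0.73, [215.5, 204.6, 260.6, 250.1])]
valve [(0.85, [305.9, 144.7, 352.8, 201.0])]
{'fx': 298.4228115567279, 'fy': 298.4228115567279, 'cx': 259.6187076464103, 'cy': 192.53284216880255, 'dist_coeffs': array([-0.01362084,  0.        ,  0.        ,  0.        ,  0.        ]), 'hand_eye': array([[-6.81394797e-04, -9.58695371e-01, -2.84434037e-01,
         7.20050577e+01],
       [ 9.99999753e-01, -7.02702523e-04, -2.71309741e-05,
        -2.72351899e-01],
       [-1.73862176e-04, -2.84433985e-01,  9.58695613e-01,
        -1.17444087e+02],
       [ 0.00000000e+00,  0.00000000e+00,  0.00000000e+00,
         1.00000000e+00]])} 25.0
```

```bash
python3 - <<'E'
import cv2,numpy as np
a=cv2.imread("pics/scene0.png")[110:310,170:400];b=cv2.imread("pics/top0.png")[120:320,170:400]
cv2.imwrite("pics/v1.png",cv2.resize(np.vstack([a,b]),None,fx=1.5,fy=1.5,interpolation=cv2.INTER_CUBIC) if 0 else np.hstack([cv2.resize(x,(400,348),interpolation=cv2.INTER_CUBIC) for x in (a,b)]))
E
```

```text
(no output)
```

View pics/v1.png

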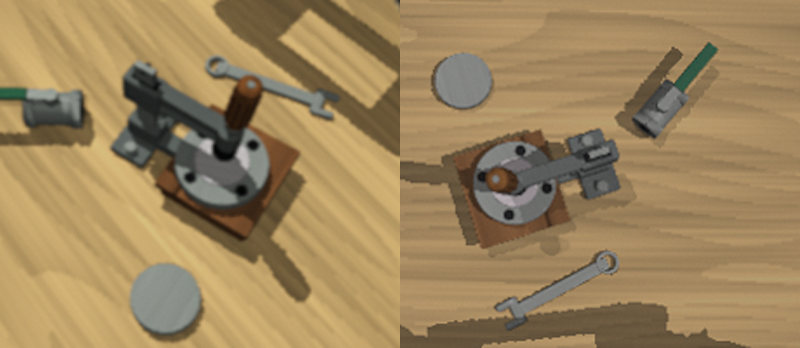

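```bash
cat > h.py <<'E'
import numpy as np, cv2
from scipy.spatial.transform import Rotation as Rn
from bench import ctrl, viewer, models
def cloud(cam,d,pose=None):
    P=viewer.camera_params(cam); K=np.array([[P["fx"],0,P["cx"]],[0,P["fy"],P["cy"]],[0,0,1]])
    v,u=np.mgrid[0:384,0:512]
    n=cv2.undistortPoints(np.stack([u,v],-1).reshape(-1,1,2).astype(float),K,P["dist_coeffs"]).reshape(384,512,2)
    c=np.dstack([n*d[...,None],d])
    if pose is None: X=(c-P["t"])@P["R"]
    else:
        H=P["hand_eye"]; t=c@H[:3,:3].T+H[:3,3]; X=t@Rn.from_rotvec(pose[1]).as_matrix().T+pose[0]
    X[d<=0]=np.nan; return X
E
python3 - <<'E'
from h import *
for c in ("scene","top"):
    X=cloud(c,np.load(f"pics/{c}0.npy")); np.save(f"pics/X{c}.npy",X)
    cl=np.load(f"pics/{c}0_clamp.npy")
    for n in ("handle_top","jaw","clamp","flange"):
        m=np.load(f"pics/{c}0_{n}.npy"); p=X[m]; p=p[~np.isnan(p[:,0])]
        print(c,n,len(p),"med",np.median(p,0).round(1),"zpct",np.percentile(p[:,2],[2,25,50,75,95,99]).round(1))
    # jaw arm top / handle tops within region
    p=X[110:310,170:400].reshape(-1,3)
    h=np.histogram(p[:,2],bins=np.arange(-10,250,4)); print([(int(b),int(n)) for n,b in zip(*h) if n>12])
    m=np.load(f"pics/{c}0_handle_top.npy"); p=X[m]; p=p[p[:,2]>150]
    zt=np.nanpercentile(p[:,2],98); q=p[p[:,2]>zt-5]; print("handle top",zt,q.mean(0),len(q))
    for z in range(150,230,10):
        q=p[abs(p[:,2]-z)<5]; print(z,len(q),q.mean(0).round(1) if len(q) else '')
E
```

```text
scene handle_top 583 med [478.3  18.9 196.6] zpct [ 74.9 162.1 196.6 222.5 227.4 228.5]
scene jaw 1710 med [485.3 -17.6 128.2] zpct [ 78.6 111.  128.2 163.9 225.4 228. ]
scene clamp 4059 med [495.6 -17.6  40.9] zpct [  5.8  36.   40.9 128.2 214.8 227. ]
scene flange 1779 med [489.6  18.8  53.6] zpct [39.3 52.3 53.6 54.9 56.5 57.6]
[(-6, 450), (-2, 25298), (2, 11580), (6, 618), (10, 628), (14, 1056), (18, 190), (22, 71), (26, 98), (30, 147), (34, 932), (38, 610), (42, 225), (46, 103), (50, 889), (54, 834), (58, 173), (74, 20), (78, 44), (90, 15), (94, 34), (98, 90), (102, 121), (106, 70), (110, 57), (114, 39), (118, 37), (122, 117), (126, 389), (130, 187), (134, 19), (138, 27), (142, 25), (146, 16), (150, 16), (154, 69), (158, 20), (162, 17), (166, 15), (170, 16), (174, 20), (178, 18), (182, 17), (186, 19), (190, 18), (194, 19), (198, 19), (202, 20), (206, 21), (210, 19), (214, 27), (218, 29), (222, 80), (226, 74)]
handle top 228.2270518179209 [469.50341114  19.43019919 226.13736888] 139
150 6 [479.2  18.2 152.9]
160 38 [479.5  17.1 160.2]
170 42 [480.   17.5 170.1]
180 45 [477.8  20.
[... 326 characters left out ...]
 [  7.2  33.9  36.9 126.9 221.9 226.1]
top flange 1301 med [467.8   6.3  52.1] zpct [ 35.9  50.7  52.1  53.5  56.1 194.6]
[(-10, 26), (-6, 6483), (-2, 28793), (2, 4627), (6, 659), (10, 610), (14, 409), (18, 60), (22, 19), (26, 22), (30, 233), (34, 1020), (38, 290), (42, 66), (46, 156), (50, 884), (54, 386), (58, 138), (98, 23), (122, 164), (126, 338), (130, 77), (150, 20), (154, 37), (214, 16), (218, 21), (222, 95), (226, 28)]
handle top 228.1750691719621 [467.56475186  16.78281095 225.27361071] 101
150 0 
160 9 [467.9   0.5 159.6]
170 13 [463.2   4.5 169.8]
180 13 [464.4   4.6 180.4]
190 11 [467.9   3.4 190.6]
200 10 [465.7   4.6 200.8]
210 17 [467.1   8.9 211.1]
220 106 [466.3  16.4 222.2]
```

```bash
python3 - <<'E'
from h import *
for c in ("scene","top"):
    X=np.load(f"pics/X{c}.npy"); R=X[110:310,170:400].reshape(-1,3)
    def rg(lo,hi,rad=200): 
        return R[(R[:,2]>lo)&(R[:,2]<hi)&(abs(R[:,1]+30)<120)&(abs(R[:,0]-490)<90)]
    b=rg(148,162); b=b[b[:,1]<-40]; r=cv2.minAreaRect(b[:,:2].astype(np.float32)); print(c,"bartop",len(b),b.mean(0).round(1),r)
    a=rg(119,137); a=a[a[:,1]<15]; r=cv2.minAreaRect(a[:,:2].astype(np.float32)); print("arm",len(a),r)
    m=a[:,:2].mean(0); u,s,vt=np.linalg.svd(a[:,:2]-m); print("dir",vt[0],"ang",np.degrees(np.arctan2(*vt[0][::-1])),"mean",m)
    A=np.c_[a,np.ones(len(a))][:,[0,1,3]]; s=(a[:,:2]-m)@vt[0]; w=(a[:,:2]-m)@vt[1]
    for k in range(-70,80,14):
        q=abs(s-k)<7
        if q.sum()>3: print(k, q.sum(), "z",np.median(a[q,2]).round(1),"w",np.percentile(w[q],[3,97]).round(1))
    f=rg(49,60); r=cv2.minEnclosingCircle(f[:,:2].astype(np.float32)); print("flange",len(f),f.mean(0),r)
    bd=rg(30,44); bd=bd[bd[:,1]>-60]; r=cv2.minAreaRect(bd[:,:2].astype(np.float32)); print("board",r)
    t=rg(219,235); print("htop",t.mean(0),cv2.minEnclosingCircle(t[:,:2].astype(np.float32)))
E
```

```text
scene bartop 76 [508.  -96.1 155. ] ((507.0820007324219, -97.11152648925781), (13.75234603881836, 24.21696662902832), 27.615665435791016)
arm 699 ((493.6094970703125, -54.29759216308594), (26.607791900634766, 141.07611083984375), 18.069683074951172)
dir [-0.33985622  0.9404774 ] ang 109.86811453709657 mean [496.67884611 -55.28856441]
-70 28 z 131.2 w [-14.7   8.6]
-56 61 z 131.1 w [-6.9  8.8]
-42 60 z 131.2 w [-1.5  8.8]
-28 94 z 129.9 w [-15.7   8.6]
-14 79 z 129.6 w [-13.    6.4]
0 68 z 128.9 w [-11.5   6.6]
14 71 z 128.4 w [-12.2   6.8]
28 74 z 127.8 w [-11.9   7.2]
42 76 z 127.1 w [-11.5   7.5]
56 57 z 126.2 w [-9.4 10.5]
70 31 z 126.1 w [ 2.2 12.6]
flange 1676 [485.18213201  12.74758747  53.81694077] ((487.3853759765625, -24.532787322998047), 87.5195541381836)
board ((470.640625, 11.509696960449219), (131.8455810546875, 124.81417083740234), 18.66612434387207)
htop [470.53970981  20.19692827 225.05133031] ((469.75555419921875, 19.166770935058594), 13.289277076721191)
top bartop 55 [506.4 -97.8 154.6] ((506.2645568847656, -97.98004150390625), (11.215397834777832, 23.68425750732422
[... 172 characters left out ...]
660403212242 mean [492.40331984 -59.31557873]
-70 12 z 123.9 w [-13.4  -8.1]
-56 60 z 124.8 w [-10.6  10.8]
-42 63 z 125.3 w [-8.3 10.1]
-28 63 z 126.2 w [-8.2 10.2]
-14 63 z 127.0 w [-8.1 10.4]
0 64 z 127.6 w [-8.7 10.3]
14 65 z 128.1 w [-9.1 10.3]
28 69 z 129.0 w [-11.8  12.3]
42 45 z 128.9 w [-12.1  12.8]
56 64 z 129.9 w [-11.8  12.7]
70 18 z 129.3 w [-10.4  10.9]
flange 1161 [475.72568687   6.62411141  52.338268  ] ((477.62298583984375, 4.894403457641602), 54.58849334716797)
board ((470.5580749511719, 9.884674072265625), (128.82957458496094, 122.73090362548828), 18.793811798095703)
htop [467.13795733  17.13351877 224.34620999] ((467.8271179199219, 16.900354385375977), 12.950125694274902)
```

```bash
cat >> h.py <<'E'
def Rdown(a):  # tool z down, tool x at world angle a (deg)
    a=np.radians(a); x=np.array([np.cos(a),np.sin(a),0]); z=np.array([0,0,-1.]); return np.c_[x,np.cross(z,x),z]
def units(p0,a0,p1,a1):
    R0=Rdown(a0); R1=Rdown(a1)
    return ((R0.T@(np.array(p1)-p0))/40).round(3), (np.degrees(Rn.from_matrix(R0.T@R1).as_rotvec())/5).round(2)
XC=np.array([np.cos(np.radians(108.7)),np.sin(np.radians(108.7)),0]); BAR=np.array([506.5,-97.5,0])
E
python3 - <<'E'
from h import *
p0=np.array([173.166,-574.439,256.267]); a0=np.degrees(2*np.arctan2(-4.57983696e-01,-3.10614147)); a0=(a0+180)%360-180
o=ctrl.observe(); print(a0, 'chk',Rn.from_rotvec(o['eef_rot']).as_matrix().round(3).tolist())
pt=BAR+27*XC; pt[2]=200; pm=(p0+pt)/2; am=(a0-71.3)/2
print(pm,am,units(p0,a0,pm,am)); print(pt,units(pm,am,pt,-71.3))
E
```

```text
16.77503750946505 chk [[0.957, 0.289, 0.0], [0.289, -0.957, 0.0], [0.0, -0.0, -1.0]]
[ 335.50472463 -323.18216125  228.1335    ] -27.262481245267473 (array([ 5.699, -4.843,  0.703]), array([0.  , 0.  , 8.81]))
[497.84344925 -71.9253225  200.        ] (array([ 0.73 , -7.443,  0.703]), array([0.  , 0.  , 8.81]))
```

Call:
{"api": "move_arm", "payload": {"rows": [{"linear":[0.5,-0.42,0.06],"dr":[0,0,0.8],"hand":0},{"linear":[1.2,-1.02,0.14],"dr":[0,0,1.9],"hand":0},{"linear":[1.95,-1.66,0.23],"dr":[0,0,3.0],"hand":0},{"linear":[2.7,-2.3,0.33],"dr":[0,0,4.2],"hand":0},{"linear":[3.45,-2.93,0.42],"dr":[0,0,5.3],"hand":0},{"linear":[4.2,-3.57,0.52],"dr":[0,0,6.5],"hand":0},{"linear":[4.95,-4.2,0.61],"dr":[0,0,7.65],"hand":0},{"linear":[5.7,-4.84,0.7],"dr":[0,0,8.8],"hand":0}]}}

```text
time: 1.4
tcp_pos: [336.3, -322.1, 228.4]
eef_rot: [3.051, -0.746, 0.001]
force: [1.3, 0.2, -0.1]
grip_width: -0.002
```

Call:
{"api": "move_arm", "payload": {"rows": [{"linear":[0.1,-1.0,0.1],"dr":[0,0,1.2],"hand":0},{"linear":[0.2,-2.0,0.2],"dr":[0,0,2.4],"hand":0},{"linear":[0.3,-3.0,0.3],"dr":[0,0,3.6],"hand":0},{"linear":[0.4,-4.0,0.4],"dr":[0,0,4.8],"hand":0},{"linear":[0.5,-5.0,0.5],"dr":[0,0,6.0],"hand":0},{"linear":[0.6,-6.0,0.6],"dr":[0,0,7.2],"hand":0},{"linear":[0.7,-7.0,0.68],"dr":[0,0,8.2],"hand":0},{"linear":[0.73,-7.44,0.7],"dr":[0,0,8.8],"hand":0}]}}

```text
time: 2.2
tcp_pos: [499.3, -69.4, 200.3]
eef_rot: [-2.552, 1.83, -0.001]
force: [0.1, -0.2, -0.2]
grip_width: -0.002
```

```bash
python3 - <<'E'
from h import *
o=ctrl.observe()
p,d=viewer.snapshot("wrist"); pose=(o['tcp_pos'],o['eef_rot']); X=cloud("wrist",d,pose); np.save("pics/Xw1.npy",X)
s,ds=viewer.snapshot("scene"); 
o=ctrl.observe(); R=Rn.from_rotvec(o['eef_rot']).as_matrix(); print(o['tcp_pos'],np.degrees(np.arctan2(R[1,0],R[0,0])),o['force'],o['moment'],o['qpos'])
a=cv2.resize(s[100:300,180:380],(400,400),interpolation=cv2.INTER_CUBIC)
cv2.imwrite("pics/v2.png",np.hstack([a,cv2.resize(p,(400,300)).copy() if 0 else np.vstack([cv2.resize(p,(400,300)),np.zeros((100,400,3),np.uint8)])])[:,:,::-1])
q=X.reshape(-1,3); q=q[~np.isnan(q[:,0])]
for lo,hi in ((150,160),(120,137)):
    b=q[(q[:,2]>lo)&(q[:,2]<hi)]
    rel=(b-BAR); u=rel@XC; v=rel@np.array([-XC[1],XC[0],0])
    print(lo,len(b),np.percentile(u,[1,50,99]).round(1),np.percentile(v,[1,50,99]).round(1),np.median(b[:,2]))
E
```

```text
[498.89565842 -70.03771199 200.28401655] -71.08418188072292 [-0.28316305 -0.73759494  0.07089564] [-0.04798227  0.01134124 -0.06995541] [-2.77140608e-01  2.83664807e-01  1.78361925e+00  7.71835696e-04
  1.07377064e+00  2.53394100e+00]
150 831 [-14.5  -1.6 101.1] [-7.3 -0.8  5.8] 154.69335423527443
120 2975 [-27.5   0.1  40.8] [-13.3  -0.6  12. ] 129.07222291249002
```

View pics/v2.png

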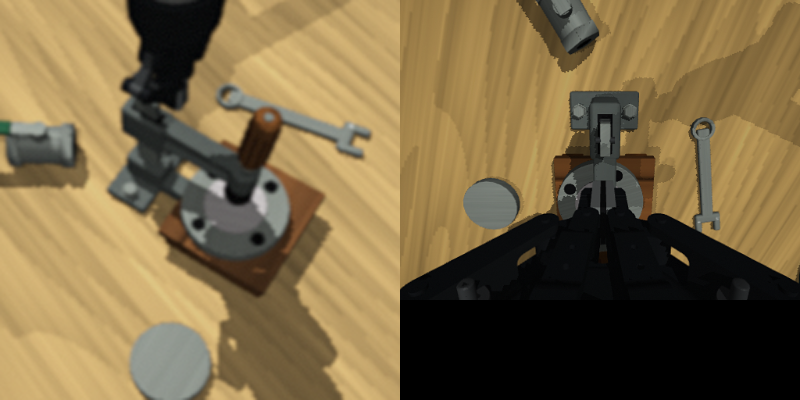

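Call:
{"api": "move_arm", "payload": {"rows": [{"linear":[0.04,0.02,0.1],"dr":[0,0,0],"hand":0},{"linear":[0.04,0.02,0.3],"dr":[0,0,0],"hand":0},{"linear":[0.04,0.02,0.5],"dr":[0,0,0],"hand":0},{"linear":[0.04,0.02,0.7],"dr":[0,0,0],"hand":0},{"linear":[0.04,0.02,0.85],"dr":[0,0,0],"hand":0},{"linear":[0.04,0.02,0.95],"dr":[0,0,0],"hand":0},{"linear":[0.04,0.02,1.0],"dr":[0,0,0],"hand":0},{"linear":[0.04,0.02,1.05],"dr":[0,0,0],"hand":0}]}}

```text
time: 3.1
tcp_pos: [497.5, -73.8, 158.2]
eef_rot: [-2.554, 1.829, -0.0]
force: [0.4, 0.2, -0.8]
grip_width: -0.0
```

Call:
{"api": "move_arm", "payload": {"rows": [{"linear":[0,0,0.07],"dr":[0,0,0],"hand":0},{"linear":[0,0,0.14],"dr":[0,0,0],"hand":0},{"linear":[0,0,0.21],"dr":[0,0,0],"hand":0},{"linear":[0,0,0.28],"dr":[0,0,0],"hand":0},{"linear":[0,0,0.35],"dr":[0,0,0],"hand":0},{"linear":[0,0,0.42],"dr":[0,0,0],"hand":0},{"linear":[0,0,0.49],"dr":[0,0,0],"hand":0},{"linear":[0,0,0.55],"dr":[0,0,0],"hand":0}]}}

```text
time: 3.9
tcp_pos: [497.8, -73.8, 137.4]
eef_rot: [-2.554, 1.829, -0.002]
force: [-3.0, 0.1, 10.0]
grip_width: -0.002
```

Call:
{"api": "move_arm", "payload": {"rows": [{"linear":[0,0,0.07],"dr":[0,0,0],"hand":0},{"linear":[0,0,0.14],"dr":[0,0,0],"hand":0},{"linear":[0,0,0.21],"dr":[0,0,0],"hand":0},{"linear":[0,0,0.21],"dr":[0,0,0],"hand":0},{"linear":[0,0,0.21],"dr":[0,0,0],"hand":0},{"linear":[0,0,0.21],"dr":[0,0,0],"hand":0},{"linear":[0,0,0.21],"dr":[0,0,0],"hand":0},{"linear":[0,0,0.21],"dr":[0,0,0],"hand":0}]}}

```text
time: 4.7
tcp_pos: [498.4, -74.4, 128.4]
eef_rot: [-2.554, 1.829, -0.003]
force: [-0.0, -4.1, 5.8]
grip_width: -0.001
```

Call:
{"api": "move_arm", "payload": {"rows": [{"linear":[0,0,0.06],"dr":[0,0,0],"hand":0},{"linear":[0,0,0.1],"dr":[0,0,0],"hand":0},{"linear":[0,0,0.1],"dr":[0,0,0],"hand":0},{"linear":[0,0,0.1],"dr":[0,0,0],"hand":0},{"linear":[0,0,0.1],"dr":[0,0,0],"hand":0},{"linear":[0,0,0.1],"dr":[0,0,0],"hand":0},{"linear":[0,0,0.1],"dr":[0,0,0],"hand":0},{"linear":[0,0,0.1],"dr":[0,0,0],"hand":0}]}}

```text
time: 5.5
tcp_pos: [498.6, -74.4, 127.2]
eef_rot: [-2.554, 1.828, -0.006]
force: [-8.8, -3.0, 37.0]
grip_width: -0.0
```

Call:
{"api": "move_arm", "payload": {"rows": [{"linear":[0,0,-0.1],"dr":[0,0,0],"hand":0},{"linear":[0,0,-0.2],"dr":[0,0,0],"hand":0},{"linear":[0,0,-0.4],"dr":[0,0,0],"hand":0},{"linear":[0,0,-0.6],"dr":[0,0,0],"hand":0},{"linear":[0,0,-0.8],"dr":[0,0,0],"hand":0},{"linear":[0,0,-1.0],"dr":[0,0,0],"hand":0},{"linear":[0,0,-1.0],"dr":[0,0,0],"hand":0},{"linear":[0,0,-1.0],"dr":[0,0,0],"hand":0}]}}

```text
time: 6.3
tcp_pos: [497.6, -73.8, 164.2]
eef_rot: [-2.554, 1.829, -0.001]
force: [0.1, -0.6, -0.5]
grip_width: -0.001
```

```bash
python3 - <<'E'
from h import *
o=ctrl.observe(); print(o['tcp_pos'],o['force'],o['moment'])
s,d=viewer.snapshot("scene"); X=cloud("scene",d); Xt=cloud("top",viewer.snapshot("top")[1])
cv2.imwrite("pics/v3.png",cv2.resize(s[100:270,200:370],(560,560),interpolation=cv2.INTER_CUBIC)[:,:,::-1])
V=np.array([-XC[1],XC[0],0])
for n,Y in (("scene",X),("top",Xt)):
    q=Y[110:310,170:400].reshape(-1,3); u=(q-BAR)@XC; v=(q-BAR)@V
    for k in range(-24,110,12):
        g=(abs(u-k)<6)&(abs(v)<8)&(q[:,2]>85)&(q[:,2]<122)
        if g.sum()>4: print(n,k,g.sum(),np.median(q[g,2]).round(1),end=' | ')
    print()
    g=(abs(u-110)<30)&(abs(v)<25)&(q[:,2]>140); t=q[g]; print("handle",len(t),np.percentile(t[:,2],[50,98]))
    z=np.percentile(t[:,2],97); g2=g&(abs(q[:,2]-z)<6); c=cv2.minEnclosingCircle(q[g2][:,:2].astype(np.float32)); print(c, "u",np.mean(u[g2]),"v",np.mean(v[g2]))
    m=(abs(q[:,2]-52.5)<5)&(u>40)&(u<180)&(abs(v)<70); print("fl",cv2.minEnclosingCircle(q[m][:,:2].astype(np.float32)),np.median(q[m,2]))
E
```

```text
[497.5796585  -73.76849494 164.15396722] [ 0.08884383 -0.62803641 -0.48280797] [-0.01179017  0.00266589 -0.00921093]
scene -24 17 100.6 | scene -12 24 102.5 | scene 0 32 107.7 | scene 12 52 104.2 | scene 24 45 103.3 | scene 36 43 103.5 | scene 48 43 104.2 | scene 60 46 105.2 | scene 72 49 105.4 | scene 84 54 105.9 | scene 96 33 107.1 | scene 108 8 108.0 | 
handle 449 [191.05527864 210.73852829]
((472.5203857421875, 11.358031272888184), 12.861485481262207) u 114.22462767813164 v -3.0242312211004645
fl ((477.7302551269531, 7.321670055389404), 55.266090393066406) 52.36803153196203
top 60 34 103.6 | top 72 41 104.2 | top 84 40 104.7 | top 96 27 105.0 | 
handle 838 [589.86238384 607.1143934 ]
((452.9070739746094, -6.507193565368652), 10.670817375183105) u 103.33573824724706 v 20.33027690167037
fl ((474.3013000488281, -0.7938529253005981), 52.07628631591797) 50.97477964534245
```

View pics/v3.png

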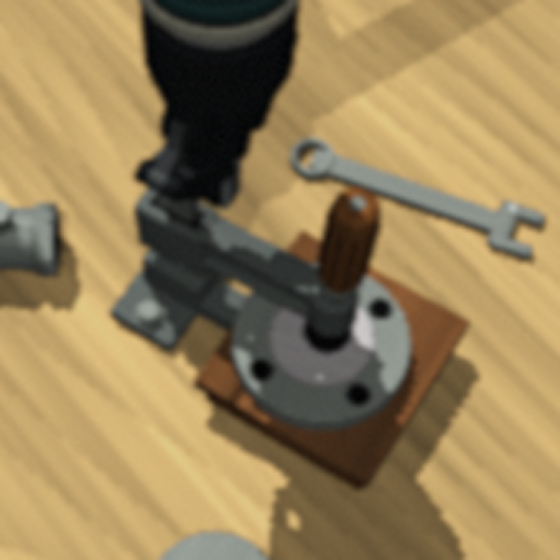

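Call:
{"api": "move_arm", "payload": {"rows": [{"linear":[0,0,-1.0],"dr":[0,0,0],"hand":0},{"linear":[0,0,-2.0],"dr":[0,0,-1.0],"hand":0},{"linear":[0,0,-2.3],"dr":[0,0,-2.6],"hand":60},{"linear":[0,0,-2.3],"dr":[0,0,-4.3],"hand":60},{"linear":[0,0,-2.3],"dr":[0,0,-6.0],"hand":60},{"linear":[0,0,-2.3],"dr":[0,0,-7.7],"hand":60},{"linear":[0,0,-2.3],"dr":[0,0,-9.4],"hand":60},{"linear":[0,0,-2.3],"dr":[0,0,-11.0],"hand":60}]}}

```text
time: 7.2
tcp_pos: [497.1, -73.7, 255.4]
eef_rot: [-3.111, 0.434, 0.002]
force: [-0.2, -0.2, 0.2]
grip_width: 0.705
```

Call:
{"api": "move_arm", "payload": {"rows": [{"linear":[-0.1,-0.25,0],"dr":[0,0,-1.6],"hand":60},{"linear":[-0.2,-0.5,0],"dr":[0,0,-3.2],"hand":60},{"linear":[-0.35,-0.75,0],"dr":[0,0,-4.8],"hand":60},{"linear":[-0.5,-1.0,0],"dr":[0,0,-6.4],"hand":60},{"linear":[-0.65,-1.25,0],"dr":[0,0,-8.0],"hand":60},{"linear":[-0.8,-1.5,0],"dr":[0,0,-9.6],"hand":60},{"linear":[-0.9,-1.75,0],"dr":[0,0,-11.2],"hand":60},{"linear":[-1.05,-1.91,0],"dr":[0,0,-12.8],"hand":60}]}}

```text
time: 8.0
tcp_pos: [478.3, 11.9, 255.5]
eef_rot: [-2.868, -1.281, 0.001]
force: [0.2, 0.4, -1.2]
grip_width: 0.706
```

Call:
{"api": "move_arm", "payload": {"rows": [{"linear":[0,0,0],"dr":[0,0,-1.6],"hand":60},{"linear":[0,0,0],"dr":[0,0,-3.2],"hand":60},{"linear":[0,0,0],"dr":[0,0,-4.8],"hand":60},{"linear":[0,0,0],"dr":[0,0,-6.4],"hand":60},{"linear":[0,0,0],"dr":[0,0,-8.0],"hand":60},{"linear":[0,0,0],"dr":[0,0,-9.6],"hand":60},{"linear":[0,0,0],"dr":[0,0,-11.2],"hand":60},{"linear":[0,0,0],"dr":[0,0,-12.8],"hand":60}]}}

```text
time: 8.8
tcp_pos: [478.1, 11.4, 255.4]
eef_rot: [-1.754, -2.605, 0.001]
force: [0.3, 0.0, 0.7]
grip_width: 0.702
```

Call:
{"api": "move_arm", "payload": {"rows": [{"linear":[0,0,0],"dr":[0,0,-1.6],"hand":60},{"linear":[0,0,0],"dr":[0,0,-3.2],"hand":60},{"linear":[0,0,0],"dr":[0,0,-4.8],"hand":60},{"linear":[0,0,0],"dr":[0,0,-6.4],"hand":60},{"linear":[0,0,0],"dr":[0,0,-8.0],"hand":60},{"linear":[0,0,0],"dr":[0,0,-9.6],"hand":60},{"linear":[0,0,0],"dr":[0,0,-11.2],"hand":60},{"linear":[0,0,0],"dr":[0,0,-12.8],"hand":60}]}}

```text
time: 9.6
tcp_pos: [478.1, 11.4, 255.4]
eef_rot: [-0.107, -3.139, -0.0]
force: [-0.0, -0.1, -0.0]
grip_width: 0.697
```

Call:
{"api": "move_arm", "payload": {"rows": [{"linear":[0,0,0],"dr":[0,0,-1.6],"hand":60},{"linear":[0,0,0],"dr":[0,0,-3.2],"hand":60},{"linear":[0,0,0],"dr":[0,0,-4.8],"hand":60},{"linear":[0,0,0],"dr":[0,0,-6.4],"hand":60},{"linear":[0,0,0],"dr":[0,0,-8.0],"hand":60},{"linear":[0,0,0],"dr":[0,0,-9.6],"hand":60},{"linear":[0,0,0],"dr":[0,0,-11.2],"hand":60},{"linear":[0,0,0],"dr":[0,0,-12.8],"hand":60}]}}

```text
time: 10.4
tcp_pos: [478.1, 11.3, 255.4]
eef_rot: [1.573, -2.719, -0.001]
force: [-0.5, 0.1, 0.1]
grip_width: 0.697
```

```bash
python3 - <<'E'
from h import *
o=ctrl.observe()
p,d=viewer.snapshot("wrist"); pose=(o['tcp_pos'],o['eef_rot']); X=cloud("wrist",d,pose)
R=Rn.from_rotvec(o['eef_rot']).as_matrix(); print(o['time'],o['tcp_pos'],"ang",np.degrees(np.arctan2(R[1,0],R[0,0])),R[:,2],"q",o['qpos'],o['force'],o['moment'])
cv2.imwrite("pics/v4.png",p[:,:,::-1])
q=X.reshape(-1,3); t=q[(q[:,2]>150)&(q[:,2]<214)&(np.hypot(q[:,0]-472,q[:,1]-9)<25)]
print(len(t),np.percentile(t[:,2],[5,50,95]))
for lo,hi in((203,214),(190,203),(170,190),(150,170)):
    g=t[(t[:,2]>lo)&(t[:,2]<hi)]; 
    if len(g)>5: print(lo,len(g),g.mean(0).round(1),cv2.minEnclosingCircle(g[:,:2].astype(np.float32)))
r=models.cut_out("handle_top","wrist"); print([(x['confidence'],x['extent']) for x in r])
E
```

```text
10.4 [478.10350033  11.34938778 255.39862159] ang -119.89600682845663 [-1.10633453e-03  2.51511353e-04 -9.99999356e-01] q [-1.20925071e-01  1.84232621e-01  1.76416378e+00  1.24968770e-04
  1.19432485e+00 -2.74077980e+00] [-0.50031367  0.10631362  0.07182867] [-0.01364141 -0.00217784  0.02280699]
2238 [159.78716189 204.47992144 208.2566938 ]
203 1231 [470.9   7.6 206.5] ((471.3736267089844, 8.78602409362793), 12.696288108825684)
190 420 [ 4.676e+02 -2.000e-01  1.974e+02] ((471.3312072753906, 8.160013198852539), 14.487759590148926)
170 341 [467.1  -2.  180.5] ((471.576416015625, 7.791271209716797), 14.742494583129883)
150 246 [466.9  -2.8 160.3] ((469.0023498535156, 3.372934341430664), 13.981742858886719)
[(0.63, [243.1, 152.9, 287.9, 238.7])]
```

View pics/v4.png

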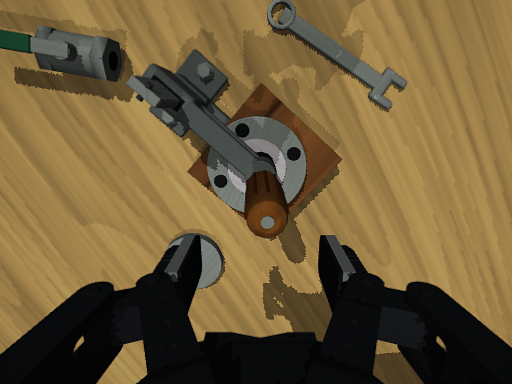

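Call:
{"api": "move_arm", "payload": {"rows": [{"linear":[0.08,0.05,0.1],"dr":[0,0,0],"hand":60},{"linear":[0.16,0.1,0.3],"dr":[0,0,0],"hand":60},{"linear":[0.16,0.1,0.7],"dr":[0,0,0],"hand":60},{"linear":[0.16,0.1,1.1],"dr":[0,0,0],"hand":60},{"linear":[0.16,0.1,1.5],"dr":[0,0,0],"hand":60},{"linear":[0.16,0.1,1.8],"dr":[0,0,0],"hand":60},{"linear":[0.16,0.1,1.93],"dr":[0,0,0],"hand":60},{"linear":[0.16,0.1,1.93],"dr":[0,0,0],"hand":60}]}}

```text
time: 11.3
tcp_pos: [470.8, 7.8, 177.7]
eef_rot: [1.563, -2.723, -0.002]
force: [-0.2, 0.2, 0.4]
grip_width: 0.702
```

```bash
python3 - <<'E'
from h import *
o=ctrl.observe(); print(o['time'],o['tcp_pos'],o['force'],o['moment'])
E
```

```text
11.3 [470.78041181   7.8167778  177.738375  ] [-0.18524845  0.22672949  0.40387239] [-0.04309921 -0.02087716 -0.00537532]
```

Call:
{"api": "move_arm", "payload": {"rows": [{"linear":[0,0,0],"dr":[0,0,0],"hand":40},{"linear":[0,0,0],"dr":[0,0,0],"hand":32},{"linear":[0,0,0],"dr":[0,0,0],"hand":20},{"linear":[0,0,0],"dr":[0,0,0],"hand":20},{"linear":[0,0,0],"dr":[0,0,0],"hand":20},{"linear":[0,0,0],"dr":[0,0,0],"hand":20},{"linear":[0,0,0],"dr":[0,0,0],"hand":20},{"linear":[0,0,0],"dr":[0,0,0],"hand":20}], "grip_force": 80}}

```text
time: 12.1
tcp_pos: [472.9, 7.6, 179.6]
eef_rot: [-1.565, 2.722, -0.003]
force: [0.2, 0.5, 6.3]
grip_width: 0.31
```

```bash
python3 - <<'E'
from h import *
o=ctrl.observe(); print(o['time'],o['tcp_pos'],o['force'],o['moment'],o['grip_width']*85.4)
E
```

```text
12.1 [472.93256302   7.59974868 179.59071431] [0.19638387 0.5309171  6.33950157] [-0.29991696 -0.32443492 -0.01010081] 26.504469911946124
```

Call:
{"api": "move_arm", "payload": {"rows": [{"linear":[0,0,0],"dr":[0,0,1.5],"hand":20},{"linear":[0,0,0],"dr":[0,0,3.0],"hand":20},{"linear":[0,0,0],"dr":[0,0,4.5],"hand":20},{"linear":[0,0,0],"dr":[0,0,6.0],"hand":20},{"linear":[0,0,0],"dr":[0,0,7.5],"hand":20},{"linear":[0,0,0],"dr":[0,0,9.0],"hand":20},{"linear":[0,0,0],"dr":[0,0,10.5],"hand":20},{"linear":[0,0,0],"dr":[0,0,12.0],"hand":20}]}}

```text
time: 12.9
tcp_pos: [474.1, 6.5, 179.5]
eef_rot: [0.012, 3.137, -0.004]
force: [4.6, -4.7, -0.1]
grip_width: 0.31
```

```bash
cat > m.py <<'E'
from h import *
o=ctrl.observe(); R=Rn.from_rotvec(o['eef_rot']).as_matrix(); print(round(o['time'],2),o['tcp_pos'].round(1),"ang",np.degrees(np.arctan2(R[1,0],R[0,0])).round(1),"tilt",R[:2,2].round(4),o['force'].round(2),o['moment'].round(3),"q6",o['qpos'][5].round(3),round(o['grip_width']*85.4,1))
E
python3 m.py
```

```text
12.9 [474.1   6.5 179.5] ang 179.6 tilt [ 0.0048 -0.0027] [ 4.61 -4.66 -0.07] [-1.235 -0.952  0.405] q6 -1.692 26.4
```

Call:
{"api": "move_arm", "payload": {"rows": [{"linear":[-0.03,-0.02,0],"dr":[0,0,0],"hand":20},{"linear":[-0.06,-0.04,0],"dr":[0,0,0],"hand":20},{"linear":[-0.06,-0.04,0],"dr":[0,0,0],"hand":20},{"linear":[-0.06,-0.04,0],"dr":[0,0,0],"hand":20},{"linear":[-0.06,-0.04,0],"dr":[0,0,0],"hand":20},{"linear":[-0.06,-0.04,0],"dr":[0,0,0],"hand":20},{"linear":[-0.06,-0.04,0],"dr":[0,0,0],"hand":20},{"linear":[-0.06,-0.04,0],"dr":[0,0,0],"hand":20}]}}

```text
time: 13.7
tcp_pos: [474.9, 6.1, 179.4]
eef_rot: [0.003, 3.14, -0.0]
force: [1.6, -1.0, 6.8]
grip_width: 0.308
```

```bash
python3 m.py
```

```text
13.7 [474.9   6.1 179.4] ang 179.9 tilt [ 0.0016 -0.0002] [ 1.61 -0.97  6.82] [-0.384 -0.352  0.232] q6 -1.702 26.3
```

Call:
{"api": "move_arm", "payload": {"rows": [{"linear":[0,0,0],"dr":[0,0,1.0],"hand":20},{"linear":[0,0,0],"dr":[0,0,2.0],"hand":20},{"linear":[0,0,0],"dr":[0,0,3.0],"hand":20},{"linear":[0,0,0],"dr":[0,0,4.0],"hand":20},{"linear":[0,0,0],"dr":[0,0,5.0],"hand":20},{"linear":[0,0,0],"dr":[0,0,5.0],"hand":20},{"linear":[0,0,0],"dr":[0,0,5.0],"hand":20},{"linear":[0,0,0],"dr":[0,0,5.0],"hand":20}]}}

```text
time: 14.5
tcp_pos: [475.0, 5.4, 179.3]
eef_rot: [0.679, 3.065, -0.002]
force: [2.6, -4.6, 5.7]
grip_width: 0.309
```

```bash
python3 m.py
```

```text
14.5 [475.    5.4 179.3] ang 155.0 tilt [ 0.0017 -0.0016] [ 2.64 -4.63  5.72] [-1.185 -0.411  0.345] q6 -1.267 26.4
```

Call:
{"api": "move_arm", "payload": {"rows": [{"linear":[-0.03,-0.03,0],"dr":[0,0,0.9],"hand":20},{"linear":[-0.03,-0.03,0],"dr":[0,0,1.8],"hand":20},{"linear":[-0.03,-0.03,0],"dr":[0,0,2.7],"hand":20},{"linear":[-0.03,-0.03,0],"dr":[0,0,3.6],"hand":20},{"linear":[-0.03,-0.03,0],"dr":[0,0,4.0],"hand":20},{"linear":[-0.03,-0.03,0],"dr":[0,0,4.0],"hand":20},{"linear":[-0.03,-0.03,0],"dr":[0,0,4.0],"hand":20},{"linear":[-0.03,-0.03,0],"dr":[0,0,4.0],"hand":20}]}}

```text
time: 15.3
tcp_pos: [475.2, 4.3, 179.2]
eef_rot: [1.201, 2.902, -0.001]
force: [1.2, -3.0, 6.3]
grip_width: 0.311
```

```bash
python3 m.py
```

```text
15.3 [475.2   4.3 179.2] ang 135.0 tilt [ 0.0008 -0.0007] [ 1.16 -2.96  6.29] [-0.762 -0.227  0.45 ] q6 -0.922 26.5
```

Call:
{"api": "move_arm", "payload": {"rows": [{"linear":[-0.02,-0.01,0],"dr":[0,0,0.8],"hand":20},{"linear":[-0.02,-0.01,0],"dr":[0,0,1.6],"hand":20},{"linear":[-0.02,-0.01,0],"dr":[0,0,2.2],"hand":20},{"linear":[-0.02,-0.01,0],"dr":[0,0,2.2],"hand":20},{"linear":[-0.02,-0.01,0],"dr":[0,0,2.2],"hand":20},{"linear":[-0.02,-0.01,0],"dr":[0,0,2.2],"hand":20},{"linear":[-0.02,-0.01,0],"dr":[0,0,2.2],"hand":20},{"linear":[-0.02,-0.01,0],"dr":[0,0,2.2],"hand":20}]}}

```text
time: 16.1
tcp_pos: [475.1, 3.6, 179.2]
eef_rot: [1.474, 2.774, -0.0]
force: [1.2, -2.4, 7.1]
grip_width: 0.31
```

```bash
python3 m.py; python3 - <<'E'
from h import *
M=[]
for i in range(4):
    s,d=viewer.snapshot("scene"); o=ctrl.observe(); M.append(np.r_[o['moment'],o['force']])
print(np.round(M,3))
E
```

```text
16.1 [475.1   3.6 179.2] ang 124.0 tilt [ 0.0002 -0.0003] [ 1.19 -2.42  7.09] [-0.63  -0.079  0.331] q6 -0.731 26.5
[[-0.551 -0.068  0.399  0.8   -2.486  6.954]
 [-0.581 -0.06   0.435  0.488 -2.415  7.759]
 [-0.592 -0.032  0.422  0.88  -1.884  7.459]
 [-0.574 -0.1    0.424  0.73  -1.654  7.515]]
```

```bash
python3 - <<'E'
from h import *
s,d=viewer.snapshot("scene"); X=cloud("scene",d)
cv2.imwrite("pics/v5.png",cv2.resize(s[100:270,200:370],(560,560),interpolation=cv2.INTER_CUBIC)[:,:,::-1])
V=np.array([-XC[1],XC[0],0]); q=X[110:310,170:400].reshape(-1,3); u=(q-BAR)@XC; v=(q-BAR)@V
for k in range(-24,110,12):
    g=(abs(u-k)<6)&(abs(v)<8)&(q[:,2]>85)&(q[:,2]<122)
    if g.sum()>4: print(k,g.sum(),np.median(q[g,2]).round(1),end=' | ')
m=(abs(q[:,2]-52.5)<5)&(u>40)&(u<180)&(abs(v)<70); print("fl",cv2.minEnclosingCircle(q[m][:,:2].astype(np.float32)),np.median(q[m,2]))
m=(abs(q[:,2]-35)<4)&(u>40)&(u<180)&(abs(v)<70); print("board z",np.median(q[m,2]))
E
python3 m.py
```

```text
-24 20 100.8 | -12 28 104.1 | 0 35 107.5 | 12 51 104.8 | 24 41 103.2 | 36 47 103.9 | 48 47 104.4 | 60 48 105.3 | 72 47 106.1 | 84 35 106.5 | 96 23 106.9 | fl ((477.60601806640625, 7.281374454498291), 55.355934143066406) 52.29021847836697
board z 35.762667553409585
16.35 [475.2   3.6 179.2] ang 124.0 tilt [ 0.0002 -0.0003] [-0.48 -1.62  6.24] [-0.562 -0.066  0.413] q6 -0.731 25.9
```

View pics/v5.png

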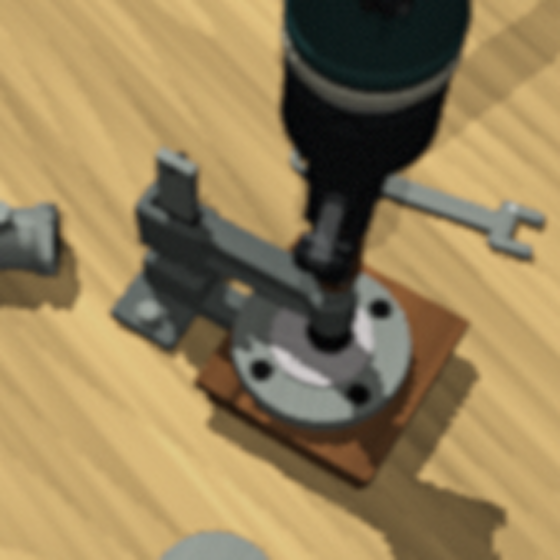

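Call:
{"api": "move_arm", "payload": {"rows": [{"linear":[0,0,0],"dr":[0,0,0],"hand":15},{"linear":[0,0,0],"dr":[0,0,0],"hand":15},{"linear":[0,0,0],"dr":[0,0,0.8],"hand":15},{"linear":[0,0,0],"dr":[0,0,1.6],"hand":15},{"linear":[-0.02,0,0],"dr":[0,0,2.0],"hand":15},{"linear":[-0.02,0,0],"dr":[0,0,2.0],"hand":15},{"linear":[-0.02,0,0],"dr":[0,0,2.0],"hand":15},{"linear":[-0.02,0,0],"dr":[0,0,2.0],"hand":15}], "grip_force": 120}}

```text
time: 17.15
tcp_pos: [475.1, 3.1, 179.2]
eef_rot: [-1.71, -2.635, 0.001]
force: [-0.8, -2.5, 9.4]
grip_width: 0.299
```

```bash
python3 - <<'E'
from h import *
M=[]
for i in range(5):
    o=ctrl.observe(); M.append(np.r_[o['moment'],o['force'],o['tcp_pos']]); s,d=viewer.snapshot("scene"); 
print(np.round(M,3))
E
python3 m.py
```

```text
[[-4.71000e-01  2.40000e-01  4.88000e-01 -7.52000e-01 -2.45600e+00
   9.39500e+00  4.75105e+02  3.13800e+00  1.79216e+02]
 [-4.45000e-01  3.07000e-01  5.04000e-01 -1.40500e+00 -1.88500e+00
   9.38800e+00  4.75122e+02  3.09800e+00  1.79233e+02]
 [-4.64000e-01  2.34000e-01  4.32000e-01  3.21000e-01 -1.27900e+00
   9.09300e+00  4.75120e+02  3.09600e+00  1.79206e+02]
 [-4.38000e-01  2.16000e-01  4.86000e-01  2.79000e-01 -1.84300e+00
   9.21300e+00  4.75130e+02  3.11400e+00  1.79224e+02]
 [-4.48000e-01  2.05000e-01  4.99000e-01 -1.13200e+00 -1.58800e+00
   9.82200e+00  4.75137e+02  3.10000e+00  1.79230e+02]]
17.4 [475.1   3.1 179.2] ang 114.0 tilt [-0.0007 -0.    ] [-0.5  -1.9   8.63] [-0.455  0.243  0.44 ] q6 -0.558 26.0
```

Call:
{"api": "move_arm", "payload": {"rows": [{"linear":[0,0,0],"dr":[0,0,0.6],"hand":15},{"linear":[-0.01,0,0],"dr":[0,0,1.2],"hand":15},{"linear":[-0.01,0,0],"dr":[0,0,1.5],"hand":15},{"linear":[-0.01,0,0],"dr":[0,0,1.5],"hand":15},{"linear":[-0.01,0,0],"dr":[0,0,1.5],"hand":15},{"linear":[-0.01,0,0],"dr":[0,0,1.5],"hand":15},{"linear":[-0.01,0,0],"dr":[0,0,1.5],"hand":15},{"linear":[-0.01,0,0],"dr":[0,0,1.5],"hand":15}]}}

```text
time: 18.2
tcp_pos: [475.0, 2.8, 179.2]
eef_rot: [-1.879, -2.517, 0.001]
force: [-1.1, -1.3, 10.1]
grip_width: 0.3
```

```bash
cat > mz.py <<'E'
from h import *
M=[]
for i in range(8):
    o=ctrl.observe(); M.append(np.r_[o['moment'],o['force']]); viewer.snapshot("scene")
M=np.array(M); print(M[:,2].round(3),M.mean(0).round(3))
E
python3 mz.py; python3 m.py
```

```text
[0.441 0.453 0.446 0.455 0.518 0.468 0.449 0.497] [-0.415  0.389  0.466 -1.305 -1.727  9.844]
18.6 [475.    2.8 179.2] ang 106.5 tilt [-0.0013  0.0001] [-1.59 -2.13  9.29] [-0.412  0.408  0.469] q6 -0.428 26.0
```

Call:
{"api": "move_arm", "payload": {"rows": [{"linear":[0,0,-0.02],"dr":[0,0,0],"hand":15},{"linear":[0,0,-0.05],"dr":[0,0,0],"hand":15},{"linear":[0,0,-0.05],"dr":[0,0,0.4],"hand":15},{"linear":[-0.01,0,-0.05],"dr":[0,0,0.8],"hand":15},{"linear":[-0.01,0,-0.05],"dr":[0,0,1.2],"hand":15},{"linear":[-0.02,0,-0.05],"dr":[0,0,1.6],"hand":15},{"linear":[-0.02,0,-0.05],"dr":[0,0,2.0],"hand":15},{"linear":[-0.02,0,-0.05],"dr":[0,0,2.0],"hand":15}]}}

```text
time: 19.4
tcp_pos: [474.5, 2.4, 179.4]
eef_rot: [-2.093, -2.338, 0.002]
force: [2.1, -0.1, -11.6]
grip_width: 0.297
```

```bash
python3 mz.py; python3 m.py
```

```text
[0.405 0.347 0.381 0.423 0.404 0.382 0.393 0.412] [ -0.05   -0.414   0.393   1.92    0.242 -16.909]
19.8 [474.5   2.3 179.6] ang 96.3 tilt [-0.003   0.0009] [  1.64   0.94 -23.59] [ 0.055 -0.41   0.351] q6 -0.251 25.7
```

Call:
{"api": "move_arm", "payload": {"rows": [{"linear":[0,0,0.025],"dr":[0,0,0],"hand":15},{"linear":[0,0,0.025],"dr":[0,0,0],"hand":15},{"linear":[0,0,0.025],"dr":[0,0,0],"hand":15},{"linear":[0,0,0.025],"dr":[0,0,0],"hand":15},{"linear":[0,0,0.025],"dr":[0,0,0],"hand":15},{"linear":[0,0,0.025],"dr":[0,0,0],"hand":15},{"linear":[0,0,0.025],"dr":[0,0,0],"hand":15},{"linear":[0,0,0.025],"dr":[0,0,0],"hand":15}]}}

```text
time: 20.6
tcp_pos: [474.9, 2.1, 179.4]
eef_rot: [-2.095, -2.338, 0.002]
force: [-4.8, 1.4, -13.1]
grip_width: 0.299
```

```bash
python3 mz.py; python3 m.py
```

```text
[0.435 0.364 0.459 0.422 0.365 0.415 0.469 0.394] [  0.226   1.301   0.415  -5.002   1.175 -13.549]
21.0 [474.9   2.1 179.4] ang 96.3 tilt [-0.0021  0.0004] [ -5.21   0.69 -12.98] [0.189 1.303 0.392] q6 -0.251 25.4
```

Call:
{"api": "move_arm", "payload": {"rows": [{"linear":[0,0,0],"dr":[0,0,0],"hand":35},{"linear":[0,0,0],"dr":[0,0,0],"hand":45},{"linear":[0,0,0],"dr":[0,0,0],"hand":50},{"linear":[0,0,0],"dr":[0,0,0],"hand":50},{"linear":[0,0,0],"dr":[0,0,0],"hand":50},{"linear":[0,0,0],"dr":[0,0,0],"hand":50},{"linear":[0,0,0],"dr":[0,0,0],"hand":50},{"linear":[0,0,0],"dr":[0,0,0],"hand":50}]}}

```text
time: 21.8
tcp_pos: [475.9, 1.9, 179.7]
eef_rot: [-2.097, -2.34, -0.0]
force: [0.4, 0.3, 0.5]
grip_width: 0.581
```

```bash
python3 mz.py; python3 m.py; python3 - <<'E'
from h import *
o=ctrl.observe(); p,d=viewer.snapshot("wrist"); X=cloud("wrist",d,(o['tcp_pos'],o['eef_rot']))
s,ds=viewer.snapshot("scene"); Xs=cloud("scene",ds)
cv2.imwrite("pics/v6.png",np.hstack([cv2.resize(s[120:230,240:350],(384,384),interpolation=cv2.INTER_CUBIC),p[:,64:448]])[:,:,::-1])
for n,Y in(("w",X),("s",Xs)):
    q=Y.reshape(-1,3); t=q[(q[:,2]>120)&(q[:,2]<214)&(np.hypot(q[:,0]-472.7,q[:,1]-6)<17)]
    for lo,hi in((203,214),(190,203),(170,190),(150,170),(125,150)):
        g=t[(t[:,2]>lo)&(t[:,2]<hi)]
        if len(g)>5: print(n,lo,len(g),g.mean(0).round(1),np.array(cv2.minEnclosingCircle(g[:,:2].astype(np.float32))[0]).round(1),g[:,2].max())
E
```

```text
[-0.007 -0.018 -0.012  0.007 -0.013  0.033 -0.046 -0.02 ] [-0.012 -0.017 -0.009 -0.067  0.252  0.312]
22.2 [475.9   2.  179.7] ang 96.3 tilt [-0.0001  0.0001] [-0.27 -0.18  0.01] [-0.012  0.002 -0.018] q6 -0.251 50.1
w 203 2910 [475.    3.9 205.9] [475.    2.2] 209.27395073878503
w 190 1571 [473.9  11.7 197.2] [474.6   4.6] 202.9986878055857
w 170 1358 [473.3  13.2 180.8] [474.1   6.3] 189.9859328723079
w 150 890 [472.8  13.8 160.6] [473.6   7.2] 169.9815665065162
w 125 484 [472.3  14.3 142.6] [473.1   7.5] 149.94408804004118
s 203 27 [472.8  12.4 206.6] [472.5  10.5] 208.80600026749818
s 190 44 [476.9  14.8 196. ] [476.4  11.1] 202.56412120944233
s 170 67 [479.9  14.5 179.9] [476.3  10.9] 189.67228244097652
s 150 71 [478.6  14.7 159.4] [475.3  10.8] 169.27572241816978
s 125 51 [479.8  14.5 140.4] [475.2  11.2] 149.69052516815108
```

View pics/v6.png

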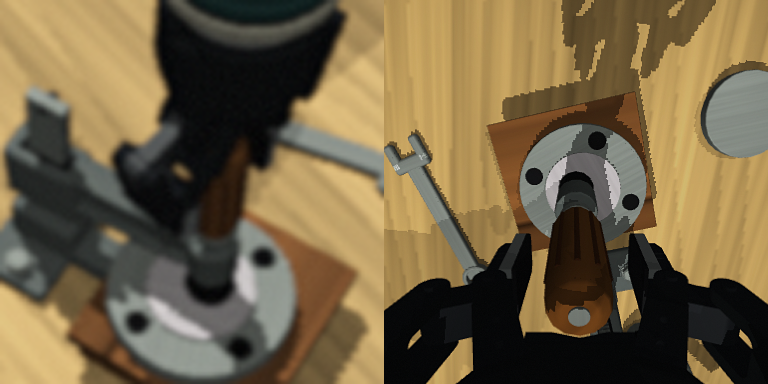

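Call:
{"api": "move_arm", "payload": {"rows": [{"linear":[0.04,-0.01,0],"dr":[0,0,0],"hand":50},{"linear":[0.085,-0.025,0],"dr":[0,0,0],"hand":50},{"linear":[0.085,-0.025,0],"dr":[0,0,0],"hand":40},{"linear":[0.085,-0.025,0],"dr":[0,0,0],"hand":32},{"linear":[0.085,-0.025,0],"dr":[0,0,0],"hand":15},{"linear":[0.085,-0.025,0],"dr":[0,0,0],"hand":15},{"linear":[0.085,-0.025,0],"dr":[0,0,0],"hand":15},{"linear":[0.085,-0.025,0],"dr":[0,0,0],"hand":15}], "grip_force": 120}}

```text
time: 23.1
tcp_pos: [474.1, 5.2, 180.1]
eef_rot: [-2.096, -2.339, 0.001]
force: [-3.1, -0.1, 5.6]
grip_width: 0.3
```

```bash
python3 mz.py; python3 m.py
```

```text
[-0.033  0.014  0.028  0.019 -0.039  0.049  0.055  0.058] [-0.017  0.635  0.019 -1.929 -0.129  5.856]
23.5 [474.1   5.2 180.1] ang 96.3 tilt [-0.0008 -0.    ] [-2.44  0.48  6.  ] [-0.055  0.698  0.024] q6 -0.244 25.8
```

Call:
{"api": "move_arm", "payload": {"rows": [{"linear":[0,-0.02,-0.01],"dr":[0,0,0.5],"hand":15},{"linear":[0,-0.02,-0.01],"dr":[0,0,1.0],"hand":15},{"linear":[0,-0.02,-0.01],"dr":[0,0,1.5],"hand":15},{"linear":[0,-0.02,-0.01],"dr":[0,0,2.0],"hand":15},{"linear":[0,-0.02,-0.01],"dr":[0,0,2.0],"hand":15},{"linear":[0,-0.02,-0.01],"dr":[0,0,2.0],"hand":15},{"linear":[0,-0.02,-0.01],"dr":[0,0,2.0],"hand":15},{"linear":[0,-0.02,-0.01],"dr":[0,0,2.0],"hand":15}]}}

```text
time: 24.3
tcp_pos: [473.8, 5.1, 180.1]
eef_rot: [2.291, 2.149, 0.0]
force: [0.1, -0.9, -0.5]
grip_width: 0.305
```

```bash
python3 mz.py; python3 m.py
```

```text
[0.538 0.49  0.536 0.538 0.485 0.501 0.523 0.519] [-0.12  -0.006  0.516  0.791 -0.502  0.369]
24.7 [473.8   5.1 180.2] ang 86.3 tilt [0.0002 0.    ] [ 2.2  -0.66  0.77] [-0.179 -0.008  0.502] q6 -0.07 26.0
```

Call:
{"api": "move_arm", "payload": {"rows": [{"linear":[0,0,0],"dr":[0,0,0],"hand":32},{"linear":[0,0,0],"dr":[0,0,0],"hand":45},{"linear":[0,0,0],"dr":[0,0,0],"hand":60},{"linear":[0,0,0],"dr":[0,0,0],"hand":60},{"linear":[0,0,-0.3],"dr":[0,0,0],"hand":60},{"linear":[0,0,-0.8],"dr":[0,0,0],"hand":60},{"linear":[0,0,-1.4],"dr":[0,0,0],"hand":60},{"linear":[0,0,-2.0],"dr":[0,0,0],"hand":60}]}}

```text
time: 25.5
tcp_pos: [473.4, 5.2, 260.8]
eef_rot: [-2.292, -2.147, 0.0]
force: [0.5, -0.1, -0.2]
grip_width: 0.703
```

Call:
{"api": "move_arm", "payload": {"rows": [{"linear":[0,0,-0.5],"dr":[0,0,0],"hand":60},{"linear":[0.5,0.5,-1.0],"dr":[0,0,0],"hand":60},{"linear":[0.5,1.5,-1.0],"dr":[0,0,0],"hand":60},{"linear":[0.5,2.5,-1.0],"dr":[0,0,0],"hand":60},{"linear":[0.5,3.3,-1.0],"dr":[0,0,0],"hand":60},{"linear":[0.5,3.8,-1.0],"dr":[0,0,0],"hand":60},{"linear":[0.5,4.0,-1.0],"dr":[0,0,0],"hand":60},{"linear":[0.5,4.0,-1.0],"dr":[0,0,0],"hand":60}]}}

```text
time: 26.3
tcp_pos: [634.9, 14.6, 299.5]
eef_rot: [-2.292, -2.147, 0.001]
force: [-1.8, 0.5, -0.6]
grip_width: 0.704
```

```bash
python3 m.py; python3 - <<'E'
from h import *
V=np.array([-XC[1],XC[0],0])
A={}
for c in("scene","top"):
    s,d=viewer.snapshot(c); A[c]=s; X=cloud(c,d); q=X[110:310,170:400].reshape(-1,3); u=(q-BAR)@XC; v=(q-BAR)@V
    print(c,end=': ')
    for k in range(24,110,12):
        g=(abs(u-k)<6)&(abs(v)<8)&(q[:,2]>85)&(q[:,2]<122)
        if g.sum()>4: print(k,np.median(q[g,2]).round(1),end=' | ')
    m=(abs(q[:,2]-52.5)<5)&(u>40)&(u<180)&(abs(v)<70); print("fl",cv2.minEnclosingCircle(q[m][:,:2].astype(np.float32)),np.median(q[m,2]))
cv2.imwrite("pics/v7.png",np.hstack([cv2.resize(A["scene"][110:310,170:400],(400,348)),cv2.resize(A["top"][120:320,170:400],(400,348))])[:,:,::-1])
E
```

```text
26.3 [634.9  14.6 299.5] ang 86.3 tilt [-0.0009  0.0002] [-1.83  0.46 -0.59] [-0.011  0.018 -0.01 ] q6 -0.021 60.1
scene: 24 103.0 | 36 103.7 | 48 104.6 | 60 105.4 | 72 105.9 | 84 106.7 | 96 107.8 | 108 107.2 | fl ((477.3218688964844, 7.730167388916016), 55.596649169921875) 52.32101672471387
top: 24 102.1 | 36 102.8 | 48 103.2 | 60 103.9 | 72 104.8 | 84 105.3 | fl ((474.94970703125, -15.980476379394531), 48.709228515625) 50.501531503210664
```

View pics/v7.png

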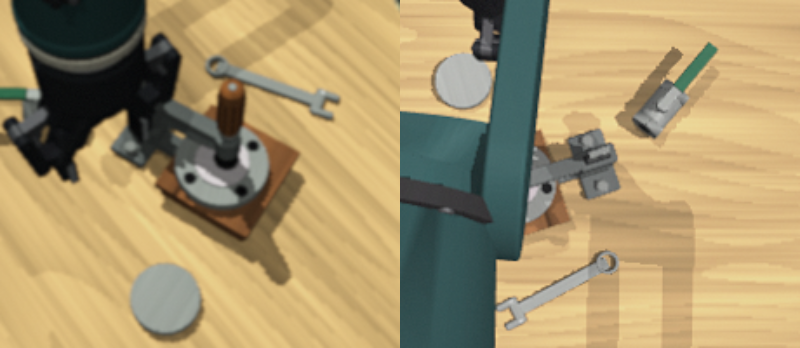

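```bash
python3 -c "
from bench import ctrl
print(ctrl.close_job())"
```

```text
the job is handed in; nothing more can be done
None
```

The flange is clamped where it lay, and I handed the job in after about 26 s on the robot's clock. No verdict came back.

**What I did**
- **Jaw:** I pushed it down with the closed fingers about 25 mm from the bar's centre. The pad met the flange and the push fell to about 6 N, then the jaw bit.
- **Handle:** I then turned it clockwise, with one regrip, until the torque to hold it averaged 0.52 N m over 8 readings (0.485 to 0.538). I released it and backed away.

**Last checks**
- The jaw stays tilted over, about +0.05 rad with the screw end high, and the collar has not moved since the bite.
- From the scene camera the flange measures within about 1 mm of where it was before tightening. The robot hid part of it from the top camera at the end, so that view's flange fit is not usable.
- The spanner, blank and valve look undisturbed; the robot hid part of the valve from the scene camera and part of the blank from the top camera.

**What did not go to plan**
- **Push:** the last push reached 37 N, above the 20 to 25 N advised.
- **First grip:** the torque stalled at about 0.42 to 0.47 N m, probably because the pads slipped on the handle. The tool also pulled up on the handle with up to 24 N.
- **Regrip:** I regripped nearer the handle's centre and the torque rose normally, with almost no side or vertical load. The 0.52 N m comes from this second grip.
- **Not measured:** I could not check the torque after letting go. Springback of about 0.1 rad should leave it near 0.49 N m.

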